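# Clamp a mortar prism for notching with the click T-handle

### The arm

A 7-joint arm with a two-finger parallel gripper is mounted at the origin on the work surface. World frame = base frame: x ahead of the robot, y to its left, z up, the work surface at z = 0. Lengths are in m, angles in degrees, forces in N, time in s.
With the tool pointing down it reaches from about 0.35 to 0.775 m from the base axis. Payload 3.1 kg.
Tool frame: the origin (TCP) lies on the centre line of the jaws, within the pads' length; the fingertips stand 17 mm ahead of it and the grasp point (between the pads) lies 2 mm behind it (robot.tip_reach is the distance from the TCP to the fingertips, in m); z points along the fingers, y is the line along which they close (so a half turn about z gives the same grasp; the last joint's range is limited). The gripper opens to 85 mm and grips with 20 to 120 N. Pads are 22 mm wide; open, the fingers measure 114 mm over their backs; the gripper's body (76 mm by 85 mm) begins 54 mm behind the grasp point. The pads swing forward as they close: fully open they stand 13 mm farther back than shut.
Start: joints at [-74.811, 17.813, 0.802, 86.603, -0.252, 75.585, -1.558], TCP at [0.166, 0.524, 0.248] pointing down, gripper open.
Joint ranges: [-154.91, 154.91], [-16.99, 109.72], [-72.82, 74.43], [7.12, 147.25], [-82.49, 262.49], [11.32, 116.49], [-174.64, 174.64]. Speed limits (degrees/s): [159.86, 159.86, 180, 180, 180, 180, 180].

### API

Orientations are given as [roll, pitch, yaw] about the fixed x, y, z axes, in that order (R = Rz(yaw) Ry(pitch) Rx(roll)).
In Python, from station import robot, fingers, vision, workorder, recognise gives the robot as it stands. Calls block until the motion is done:
- robot.move_to(position, orientation): joint-space move of the TCP to a pose.
- robot.line_to(position, orientation=None, velocity=0.15, f_stop=None): straight line of the TCP; orientation=None keeps the orientation; velocity is the mean speed in m/s. With f_stop (N) it stops when the force on the tool has changed by that much, and returns True; else False.
- robot.move_j(angles): joint-space move.
- fingers.gripper_to(opening, force=None): opening from 0.0 (shut) to 1.0 (fully open); force is the grip in N (None keeps the last); returns when the fingers have stopped.
- robot.pause(seconds).
- robot.inverse_kinematics(position, orientation): joint angles nearest the present ones, or None.
- vision.grab_frame(name): name is "side" or "top" or "wrist"; returns the picture (384x512x3 uint8, red, green, blue); there is no depth.
- vision.calibration(name): a dict with "mtx" (3x3 intrinsics, pixels), "k1" (the pictures are not rectified: a ray, as slopes to the right and down, at radius r is drawn at 1 + k1 r^2 times it, then the intrinsics apply), "extrinsics" (4x4, takes a point from world to camera coordinates); the wrist camera has in their place "T_tool_cam" (4x4, takes a point from camera to tool coordinates, whose origin is the TCP and whose axes are the flange's). Camera axes: x right, y up, looking along -z (the intrinsics and any distortion apply to the point x, -y, -z); pixel columns grow to the right and rows downward; lengths in m; the calibration is good to about 2 mm. A picture is of the moment at which its call begins: read the wrist's pose just before it. calibration takes no time and is no camera call.
A pose or a line that the arm cannot do raises robot.PlanningError and nothing moves.
- workorder.close_job(): hands the job in; it is judged then, once.
Trained networks look in the newest picture that a camera, given by its name, has taken for a name from the list of things; names that differ only in an ending like _2 or _b are one class to them, and where a whole thing is asked for, a point or a joint stands for the part that bears it (a point fixed in the world has none). Each returns a list of dicts, best first, with "p" (0 to 1); they miss things now and then, are a little off and sometimes report something else, mostly with a low value. They report only what shows in the picture. A call takes as long as a camera call. They do not tell look-alikes from the thing itself.
- recognise(label, camera): "rect" ([centre column, centre row, width, height] in pixels, round what is visible of it).
Readings, each from a call of its own:
- robot.current_time_s(): time.
- robot.current_joint_positions(): joint angles.
- robot.current_dq(): joint speeds.
- robot.current_joint_torque(): joint torques, N m.
- robot.current_tool_pos(): TCP position.
- robot.current_eef_rot(): TCP orientation.
- robot.current_contact_force(): force on the tool from outside, world axes, zero at the start.
- robot.current_torque(): the same for the moment, N m.
- robot.current_finger_gap(): opening from 0.0 (shut) to 1.0 (fully open).
- robot.current_gripper_force(): force on a finger pad.
Only numpy, scipy, OpenCV 4.12 (cv2) and the standard library are available. Lean on these libraries where they do the work, as an engineer would, in place of code of your own. Each camera call takes 0.05 s, during which the arm holds its last target. There are 200 camera calls.

### The job

Load the loose mortar prism into the notching clamp: lay it in the channel and slide it under the foot until it is fully home against the end stop. Then tighten the clamp by turning its T-handle clockwise until the handle clicks, and stop there: short of the click the prism is loose, and forcing the handle on beyond the click cracks it. Let go, and leave the other things on the bench where they stand.

Things in the scene. Friction and masses are not known exactly. Their poses are not given: they have to be found in the camera images.
- prism: The loose mortar test prism, plain grey, 160 x 40 x 40 mm, about 0.57 kg. Origin at the centre of its underside, x along its length, z up. It starts lying on the bench.
- clamp: Fixed green cast clamp, base 280 x 112 x 12 mm. Origin on the vertical axis of its screw, at bench level; x points along the channel to the end stop, z up. A column (x 55 to 95 mm, 44 mm wide) behind the stop carries an arm 40 mm wide, 97 to 130 mm above the bench, reaching to x = -22 mm over the channel. The prism goes in from the open end (x negative); home, its middle is at x = -40 mm.
- stop (a point): Point on the end stop's face, on the channel's centre line, 40 mm above the bench (the stop is 66 mm wide, its top 45 mm above the bench, 40 mm beyond the screw axis); axes as the clamp's.
- tee_grip (a point): Centre of the grey T-handle's bar on top of the screw: bar 86 mm long (this point's x), 16 mm thick, 26 mm high, level, centred on the screw axis, 201 mm above the bench (under it a 10 mm stem; 29 mm under its centre a 38 mm drum, then the arm). It keeps its height; turned clockwise from above it lowers the foot 3 mm per rad (3.4 rad in all); running torque about 0.2 N m, less at rest.
- ring: Bystander: aluminium Vicat ring mould, 85 mm across, 40 mm high, standing on the bench. Origin at the centre of its underside.
- tin: Bystander: small lidded sample tin, 75 mm across, 76 mm high. Origin at the centre of its underside.
- brush: Bystander: hand brush lying on the bench, handle along its own -x. Origin at about its middle, on its underside.
- channel (a point): Mouth of the channel, on its centre line, 60 mm before the screw axis, 20 mm above the bench; axes as the clamp's. Two steel rails, 46 mm apart, tops 32 mm above the bench, run from here 100 mm to the stop, guiding the prism with 3 mm to spare on either side. The prism lies on the packing plate between them.
- tee_end (a point): End of the bar, 43 mm out along its x. Click handle, preset: once the foot bears, the torque climbs within some 0.3 rad to about 0.33 N m; then it clicks: it gives way up to 0.2 rad, torque falling away to under half, screw standing still. Pushed to the end of that it is solid again and tightens on without limit; jerked fast it overshoots. Let go, it springs back.
- packing: Steel packing plate on the channel's floor, 46 mm wide, from x = -180 to 40 mm; origin and axes as the clamp's but 1 mm up or down, not the same every time; its top is 20 mm above its origin. Over it, on the screw axis under the arm, hangs the clamp's round steel foot, 32 mm across, at the start 62 to 67 mm above the bench: 2 to 7 mm over a prism on the plate.
There are look-alikes about, which are no part of the job. What is meant by the prism is not black or purple, and is the smaller of those in its own colour.

How it is judged:
By the outcome, as a careful person would: the job done as asked, in the order asked, and still so for the second after the job is handed in, with the robot touching nothing.
It also fails if it takes over 67 s, if anything falls off the work surface, if the arm or the gripper's body presses on something with over 40 N, if the wrist force passes 120 N, or if a joint passes its speed limit or range.

## Working session

There is one attempt and no reset: what is moved stays moved. The work goes in short steps, each a Python script; the robot and the scene stay as the last script left them, time stands still between calls to the robot, and variables do not carry over. Pictures are saved under pics/ and viewed, at most 10 in all, crops included, and the job is handed in when it is done.

```bash
mkdir -p pics; ls
cat > h.py <<'E'
import numpy as np, cv2
from station import robot, fingers, vision, workorder, recognise
from scipy.spatial.transform import Rotation as R
def cam(name):
    c=vision.calibration(name); K=np.array(c["mtx"]); 
    if name=="wrist":
        T=np.eye(4); T[:3,:3]=R.from_euler('xyz',robot.current_eef_rot(),degrees=True).as_matrix(); T[:3,3]=robot.current_tool_pos()
        E=np.linalg.inv(T@np.array(c["T_tool_cam"]))
    else: E=np.array(c["extrinsics"])
    return K,c["k1"],E
def proj(C,P):
    K,k1,E=C; P=np.atleast_2d(P); q=P@E[:3,:3].T+E[:3,3]
    s=np.c_[q[:,0],-q[:,1]]/-q[:,2:3]; s=s*(1+k1*(s**2).sum(1,keepdims=True))
    return s*[K[0,0],K[1,1]]+[K[0,2],K[1,2]]
def unproj(C,uv,z):
    K,k1,E=C; uv=np.atleast_2d(np.array(uv,float)); d=(uv-[K[0,2],K[1,2]])/[K[0,0],K[1,1]]
    s=d.copy()
    for _ in range(20): s=d/(1+k1*(s**2).sum(1,keepdims=True))
    r=np.c_[s[:,0],-s[:,1],-np.ones(len(s))]@E[:3,:3]; o=-E[:3,:3].T@E[:3,3]
    return o+r*((z-o[2])/r[:,2])[:,None]
def save(n,im): cv2.imwrite(f"pics/{n}.png",im[:,:,::-1])
E
python3 - <<'E'
from h import *
np.set_printoptions(precision=4,suppress=True)
a=vision.grab_frame("top"); b=vision.grab_frame("side")
im=np.vstack([cv2.resize(a,(512,384)),]); 
save("top0",cv2.resize(a,(800,600))); save("side0",b)
for n in("prism","clamp","tee_grip","ring","tin","brush"):
  for c in("top","side"):
    print(n,c,[(np.round(d["rect"]),round(d["p"],2)) for d in recognise(n,c)])
for c in("top","side"):
    C=cam(c); print(c,-C[2][:3,:3].T@C[2][:3,3], C[0][0,0],C[1])
print(robot.current_eef_rot())
E
```

```text
pics
prism top [(array([327., 270.,  48.,  33.]), 0.97), (array([399., 259.,  77.,  23.]), 0.96), (array([369., 183.,  71.,  23.]), 0.77), (array([302., 201.,  20.,  50.]), 0.72)]
prism side [(array([195., 280.,  40.,  44.]), 0.95), (array([260., 252.,  52.,  22.]), 0.72), (array([214., 343.,  35.,  81.]), 0.71), (array([297., 306.,  46.,  78.]), 0.64)]
clamp top [(array([203., 189.,  40.,  90.]), 0.8)]
clamp side [(array([260., 167.,  75.,  61.]), 0.56)]
tee_grip top [(array([194., 166.,   9.,  29.]), 0.52), (array([202., 188.,  46.,  94.]), 0.45)]
tee_grip side [(array([272., 143.,  25.,  14.]), 0.48)]
ring top [(array([283., 149.,  23.,  25.]), 0.81), (array([140., 228.,  30.,  24.]), 0.49)]
ring side [(array([315., 232.,  26.,  28.]), 0.98)]
tin top [(array([142., 227.,  29.,  25.]), 0.94), (array([284., 149.,  24.,  26.]), 0.22)]
tin side [(array([222., 150.,  22.,  25.]), 0.75)]
brush top [(array([144., 172.,  30.,  50.]), 0.57)]
brush side [(array([268., 149.,  52.,   8.]), 0.64)]
top [ 0.3466 -0.1486  1.2957] 384.6454112859146 -0.03783442104300891
side [ 0.3458 -1.2735  1.1778] 481.7591427788488 0.03475056527115604
[179.9953   0.0016 162.4271]
```

View pics/top0.png

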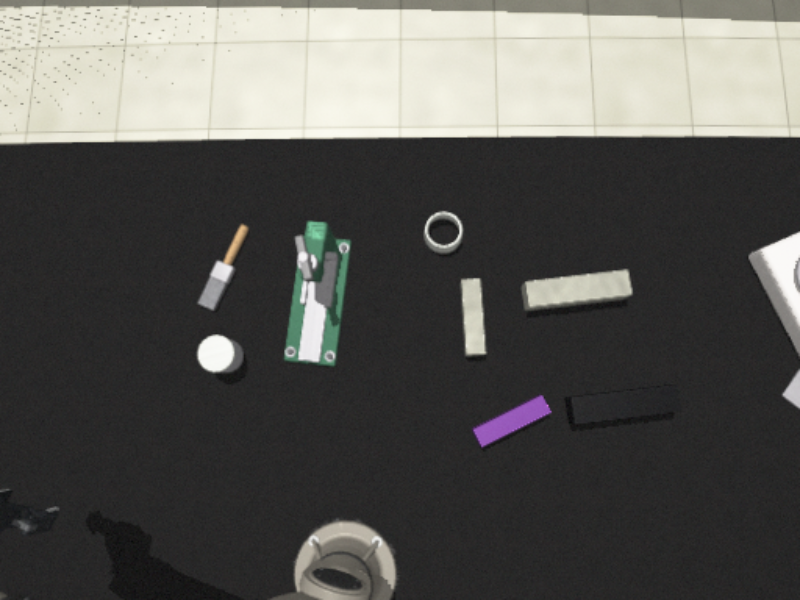

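View pics/side0.png

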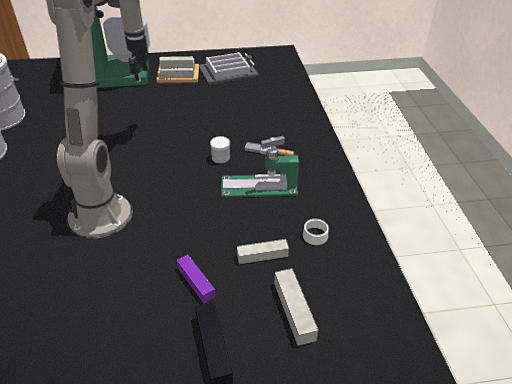

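The top picture shows the small pale prism at about (302,203) in native pixels, with a larger look-alike at (369,183). The clamp is at (203,189), its mouth towards the robot. The bar is above the clamp at about (194,166), and the ring, tin and brush stand well clear.

Run:
```python
from h import *
np.set_printoptions(precision=4,suppress=True)
im=vision.grab_frame("top"); C=cam("top")
# prism
m=np.zeros(im.shape[:2],np.uint8); m[170:235,288:318]=(im[170:235,288:318].min(2)>90)
p=np.argwhere(m)[:,::-1]; w=unproj(C,p,0.04)[:,:2].astype(np.float32)
print("prism",cv2.minAreaRect(w), len(p))
# clamp base corners (0.012) from picture
print(unproj(C,np.array([[317,239],[350,241],[335,365],[285,360]])*.64,0.012))
print("bar ends",unproj(C,np.array([[299,236],[311,279]])*.64,0.214))
print("bolts",unproj(C,np.array([[344,248],[330,356],[290,352]])*.64,0.012))
print("ring",unproj(C,[283.5,149],.02),"tin",unproj(C,[142,227],.04),"brush",unproj(C,[144,172],.01))
print(np.array(vision.calibration("wrist")["T_tool_cam"]),vision.calibration("wrist")["mtx"][0][0])
print(robot.current_time_s())
for x,y,z in((.55,-.2,.3),(.45,.1,.4),(.5,.1,.45)):
  for yw in(0,90,-90,180): print(x,y,yw,robot.inverse_kinematics([x,y,z],[180,0,yw]))
```

```text
prism ((0.5290895104408264, -0.2664550542831421), (0.16120918095111847, 0.04285341873764992), 3.04632568359375) 635
[[ 0.7038  0.0726  0.012 ]
 [ 0.699  -0.001   0.012 ]
 [ 0.4256  0.0261  0.012 ]
 [ 0.4358  0.1343  0.012 ]]
bar ends [[0.6535 0.0719 0.214 ]
 [0.5713 0.0468 0.214 ]]
bolts [[0.6831 0.012  0.012 ]
 [0.4448 0.0373 0.012 ]
 [0.453  0.1241 0.012 ]]
ring [[ 0.7147 -0.2059  0.02  ]] tin [[0.4444 0.2634 0.04  ]] brush [[0.6372 0.2764 0.01  ]]
[[ 0.0003  0.9603  0.2788  0.071 ]
 [ 1.     -0.0003  0.0001 -0.0007]
 [ 0.0002  0.2788 -0.9603 -0.1261]
 [ 0.      0.      0.      1.    ]] 344.085482842531
0.75
0.55 -0.2 0 [ -9.4044  24.2601  41.8227  76.2401 -15.9548  85.3794 -58.8777]
0.55 -0.2 90 [-19.1745  29.4783  60.4228  76.6007 -25.355   88.0202  38.661 ]
0.55 -0.2 -90 [ -20.8792   31.0865   64.5013   76.6584  -27.7827   88.9308 -139.4307]
0.55 -0.2 180 [-18.2413  28.7348  58.3589  76.5684 -24.1827  87.6144 127.7326]
0.45 0.1 0 [ -48.7236    5.3062   38.1353   82.1233   -3.2806   93.6925 -100.9192]
0.45 0.1 90 [-49.405    5.3352  38.9157  82.1426  -3.3555  93.6952 -10.8274]
0.45 0.1 -90 [-36.5891   5.0224  24.4355  81.7547  -2.0797  93.6684 167.6304]
0.45 0.1 180 [-41.3309   5.0871  29.754   81.9041  -2.5273  93.673   78.1637]
0.5 0.1 0 [-44.4436  14.0981  42.9282  67.1126  -9.7758 102.292  -94.4888]
0.5 0.1 90 [-43.3427  13.8936  41.2788  67.0741  -9.3285 102.2364  -4.8996]
0.5 0.1 -90 [-31.0638  12.4981  23.9114  66.6142  -5.1427 101.8841 171.2808]
0.5 0.1 180 [-37.0017  13.0012  32.1266  66.8429  -7.0256 102.0051  82.9902]
```

Run:
```python
from h import *
np.set_printoptions(precision=4,suppress=True)
t=robot.current_time_s()
def look(n,p,yaw):
    robot.move_to(p,[180,0,yaw]); robot.pause(.2); C=cam("wrist"); im=vision.grab_frame("wrist"); save(n,cv2.resize(im,(768,576))); np.savez(n,K=C[0],k=C[1],E=C[2],im=im)
    print(n,robot.current_time_s()-t,robot.current_joint_positions())
look("w_clamp",[.50,.075,.34],174.5)
print([(np.round(d["rect"]),round(d["p"],2)) for d in recognise("tee_grip","wrist")])
look("w_prism",[.529,-.266,.25],183)
print([(np.round(d["rect"]),round(d["p"],2)) for d in recognise("prism","wrist")])
print(robot.current_torque(),robot.current_contact_force())
```

```text
w_clamp 2.2917 [-37.0382  11.452   32.6297  83.8977  -6.1559  86.461   80.0284]
[(array([260., 310.,  53.,  92.]), 0.89)]
w_prism 3.925 [ -4.1596  26.9562  43.9455  80.6162 -18.6838  79.8086 133.0602]
[(array([259., 162.,  40., 158.]), 0.68), (array([ 81., 206., 162.,  70.]), 0.68)]
[-0.0732 -0.0286 -0.0347] [ 0.0344 -0.0935  0.9781]
```

View pics/w_clamp.png

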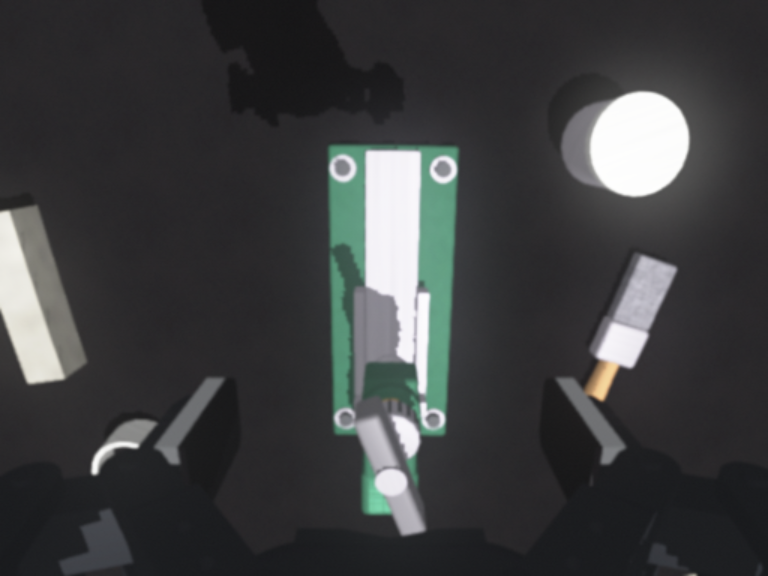

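View pics/w_prism.png

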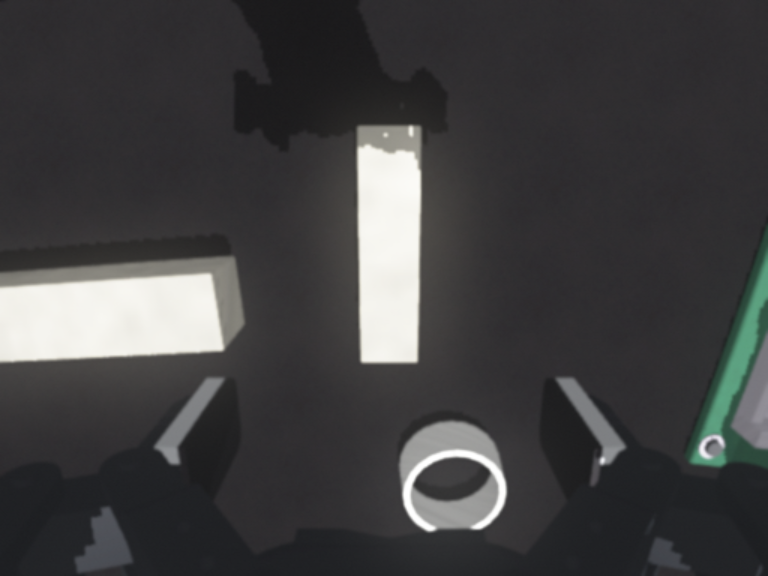

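The clamp picture shows the base corners at (330,146), (458,147), (445,433) and (335,433), and the bar running from about (370,407) to (412,531). The prism picture shows the prism top from (357,125) to (417,362), standing clear of its neighbours.

Run:
```python
from h import *
np.set_printoptions(precision=4,suppress=True)
def ld(n): d=np.load(n+".npz"); return (d["K"],float(d["k"]),d["E"]),d["im"]
C,im=ld("w_prism.npz"[:-4]); 
q=unproj(C,np.array([[357,125],[420,125],[417,362],[360,362]])/1.5,.04); print("prism",q[:,:2],q.mean(0),np.linalg.norm(q-np.roll(q,1,0),axis=1))
a=(q[2]+q[3]-q[0]-q[1]); print("yaw",np.degrees(np.arctan2(a[1],a[0])))
C,im=ld("w_clamp")
b=unproj(C,np.array([[330,146],[458,147],[445,433],[335,433]])/1.5,.012); print("base",b[:,:2],np.linalg.norm(b-np.roll(b,1,0),axis=1))
for v in (b[2]-b[1],b[3]-b[0]): print(np.degrees(np.arctan2(v[1],v[0])))
ax=(b[2]+b[3]-b[0]-b[1]); ax/=np.linalg.norm(ax); n=(b[0]+b[1])/2; print("origin if -180:",n+.18*ax,"yaw",np.degrees(np.arctan2(ax[1],ax[0])))
r=unproj(C,np.array([[355,288],[428,290]])/1.5,.032); print("rails ends",r, "origin:",r.mean(0)+.06*ax)
p=unproj(C,np.array([[365,151],[420,151]])/1.5,.020); print("plate",p,p.mean(0)+.18*ax)
e=unproj(C,np.array([[357,405],[383,402],[425,528],[400,535]])/1.5,.214); print("bar",e,e.mean(0))
v=e[2]+e[3]-e[0]-e[1]; print(np.degrees(np.arctan2(v[1],v[0])),np.linalg.norm(v)/2)
# overlay
o=np.array([.61,.063,0])
```

```text
prism [[ 0.4481 -0.2898]
 [ 0.4459 -0.2504]
 [ 0.6058 -0.2412]
 [ 0.6081 -0.2814]] [ 0.527  -0.2657  0.04  ] [0.1602 0.0394 0.1602 0.0403]
yaw 3.1528529851431393
base [[0.4251 0.0314]
 [0.4361 0.1399]
 [0.7101 0.1112]
 [0.6997 0.0016]] [0.2763 0.1091 0.2755 0.1101]
-5.976710393212552
-6.191356518242138
origin if -180: [0.6096 0.0666 0.012 ] yaw -6.084188941257008
rails ends [[0.5465 0.0406 0.032 ]
 [0.5543 0.1039 0.032 ]] origin: [0.6101 0.0659 0.032 ]
plate [[0.4321 0.061  0.02  ]
 [0.4364 0.1069 0.02  ]] [0.6132 0.0649 0.02  ]
bar [[0.5631 0.0515 0.214 ]
 [0.5625 0.0658 0.214 ]
 [0.649  0.0825 0.214 ]
 [0.6528 0.0672 0.214 ]] [0.6069 0.0667 0.214 ]
10.405684808216593 0.08957144899168973
```

Run:
```python
import numpy as np,cv2
im=np.load("w_clamp.npz")["im"][230:384,190:330]
cv2.imwrite("pics/barcrop.png",cv2.resize(im,None,fx=3.8,fy=3.8,interpolation=cv2.INTER_CUBIC)[:,:,::-1])
```

```text
(no output)
```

View pics/barcrop.png

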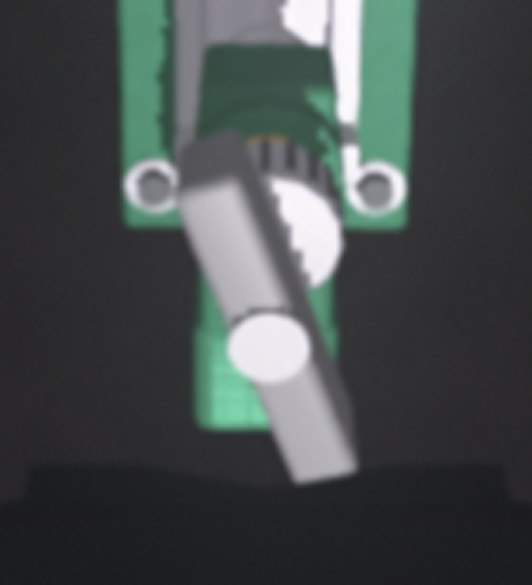

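Run:
```python
from h import *
np.set_printoptions(precision=4,suppress=True)
d=np.load("w_clamp.npz");C=(d["K"],float(d["k"]),d["E"])
e=unproj(C,np.array([190,230])+np.array([[182,200],[240,178],[357,468],[297,483]])/3.8,.214); print("bar",e[:,:2],e.mean(0))
v=e[2]+e[3]-e[0]-e[1]; print(np.degrees(np.arctan2(v[1],v[0])),np.linalg.norm(v)/2)
p=[.527,-.2657]; o=[180,0,183.15]
robot.move_to(p+[.10],o); robot.line_to(p+[.030],velocity=.1)
f0=robot.current_contact_force()
fingers.gripper_to(0.3,60); print("gap",robot.current_finger_gap(),robot.current_gripper_force(),f0,robot.current_contact_force())
robot.line_to(p+[.20],velocity=.15); robot.pause(.2)
print(robot.current_tool_pos(),robot.current_contact_force(),robot.current_torque(),robot.current_time_s())
C=cam("wrist"); im=vision.grab_frame("wrist"); save("held",cv2.resize(im,(768,576))); np.savez("held",K=C[0],k=C[1],E=C[2],im=im)
```

```text
bar [[0.5747 0.0501]
 [0.5705 0.0632]
 [0.6504 0.0829]
 [0.6534 0.0685]] [0.6122 0.0662 0.214 ]
13.508016105935303 0.08156404137538593
gap 0.4568570119805022 64.5138931274414 [-0.426   0.0676  0.1713] [0.5117 0.2066 4.0557]
[ 0.5266 -0.2654  0.1991] [ 0.0192 -0.4586 -5.0354] [0.0509 0.0083 0.037 ] 8.2
```

View pics/held.png

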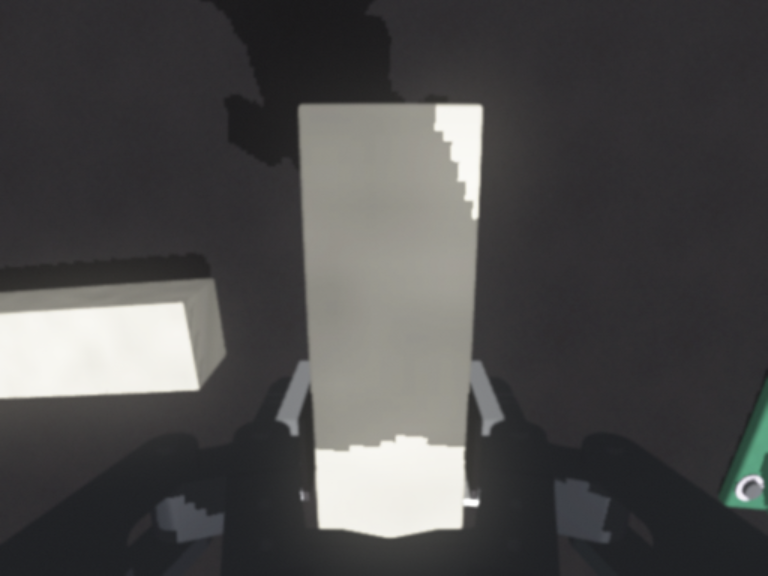

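The prism is held level and square. Its near edge runs from (299,103) to (482,103), and its sides narrow to about 312 and 466 at row 440.

Run:
```python
from h import *
np.set_printoptions(precision=4,suppress=True)
d=np.load("held.npz");C=(d["K"],float(d["k"]),d["E"])
t=np.array(robot.current_tool_pos()); Rm=R.from_euler('xyz',robot.current_eef_rot(),degrees=True).as_matrix()
q=unproj(C,np.array([[299,103],[482,103],[466,430],[312,430]])/1.5,t[2]+.010)
print((q-t)@Rm)
```

```text
[[ 0.0801 -0.0199 -0.0099]
 [ 0.0801  0.0193 -0.0099]
 [ 0.0014  0.019  -0.01  ]
 [ 0.0014 -0.0203 -0.01  ]]
```

```bash
cat >> h.py <<'E'
YAW=-6.0; O=np.array([.6102,.066,0]); U=R.from_euler('z',YAW,degrees=True).as_matrix()
def cl(x,y,z): return list(O+U@np.array([x,y,z]))
DOWN=[180,0,180+YAW]
E
python3 - <<'E'
from h import *
np.set_printoptions(precision=4,suppress=True)
robot.move_to(cl(-.17,0,.17),DOWN); robot.line_to(cl(-.13,0,.075),velocity=.12)
robot.pause(.2)
h=robot.line_to(cl(-.13,0,.046),velocity=.03,f_stop=6)
print(h,robot.current_tool_pos(),robot.current_contact_force(),robot.current_torque(),robot.current_time_s())
E
```

```text
True [0.4806 0.0796 0.0505] [-0.4948 -0.3652  5.2225] [0.1114 0.0157 0.0455] 11.575
```

Run:
```python
from h import *
np.set_printoptions(precision=4,suppress=True)
fingers.gripper_to(0.75); robot.line_to(cl(-.13,0,.14),velocity=.2)
robot.line_to(cl(-.24,0,.13),velocity=.25)
C=cam("wrist"); im=vision.grab_frame("wrist"); save("laid",cv2.resize(im,(640,480)))
fingers.gripper_to(0.0,40); robot.line_to(cl(-.24,0,.047),velocity=.15); robot.pause(.2)
h=robot.line_to(cl(-.15,0,.047),velocity=.06,f_stop=15); print(h,robot.current_tool_pos(),robot.current_contact_force())
if not h:
    h=robot.line_to(cl(-.118,0,.047),velocity=.03,f_stop=15)
p=np.array(robot.current_tool_pos()); print(h,U.T@(p-O),robot.current_contact_force(),robot.current_time_s())
```

```text
False [0.4611 0.0817 0.0471] [-1.2767  0.4084 -1.1054]
True [-0.1286  0.0001  0.046 ] [ 0.4794  0.8428 -0.3172] 17.175
```

Run:
```python
from h import *
np.set_printoptions(precision=4,suppress=True)
h=robot.line_to(cl(-.115,0,.047),velocity=.03,f_stop=20); p=np.array(robot.current_tool_pos()); print(h,U.T@(p-O),robot.current_contact_force())
robot.line_to(cl(-.16,0,.06),velocity=.15)
robot.line_to(cl(-.16,0,.30),velocity=.25)
robot.move_to(cl(-.09,0,.36),DOWN); robot.pause(.2)
C=cam("wrist"); im=vision.grab_frame("wrist"); save("home",cv2.resize(im[60:],None,fx=1.55,fy=1.55)); np.savez("home",K=C[0],k=C[1],E=C[2],im=im)
print(proj(C,[cl(-.12,-.02,.06),cl(-.12,.02,.06),cl(-.06,-.02,.06),cl(-.06,.02,.06),cl(0,0,.214)]), robot.current_time_s())
```

```text
True [-0.1288 -0.0001  0.0449] [ 0.1542  0.4934 -0.6583]
[[243.7122 133.0308]
 [276.3767 133.0561]
 [244.2408 180.6803]
 [275.7495 180.7033]
 [260.0935 286.6007]] 19.775
```

View pics/home.png

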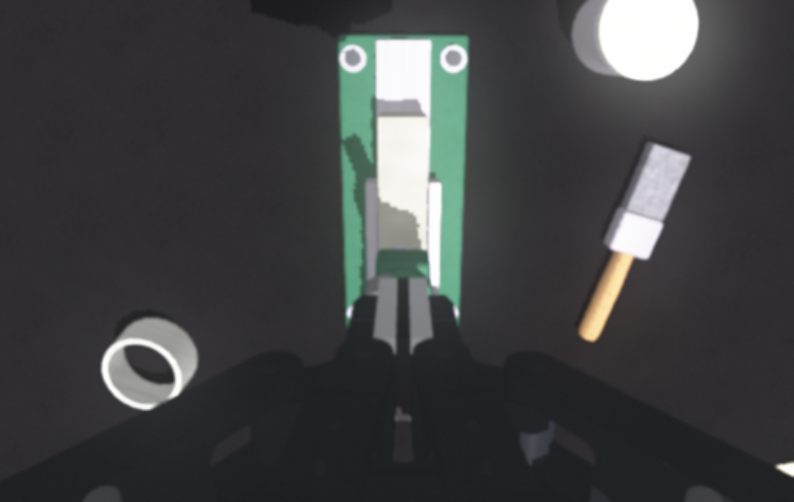

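The prism lies centred between the rails. Its rear top edge is at crop row 115 (native 134, against 133 predicted for home), so it is fully home. Next I measure the T-bar from above.

Run:
```python
from h import *
np.set_printoptions(precision=4,suppress=True)
fingers.gripper_to(1.0)
robot.move_to([.6118,.066,.335],[180,0,195]); robot.pause(.2)
C=cam("wrist"); im=vision.grab_frame("wrist"); np.savez("bar",K=C[0],k=C[1],E=C[2],im=im)
P=[[.6118+.043*np.cos(np.radians(15)),.066+.043*np.sin(np.radians(15)),.214],[.6118-.043*np.cos(np.radians(15)),.066-.043*np.sin(np.radians(15)),.214]]
print(proj(C,P),robot.current_joint_positions(),robot.current_time_s())
c=proj(C,P).mean(0).astype(int); print(c)
x0,y0=c[0]-90,max(c[1]-75,0); print(x0,y0)
save("bar",cv2.resize(im[y0:y0+150,x0:x0+180],None,fx=4,fy=4,interpolation=cv2.INTER_CUBIC))
```

```text
[[259.4843 247.2376]
 [259.535  137.2937]] [-33.7022  28.4315  44.3698  66.2507 -19.5411  92.3595 111.1655] 21.325
[259 192]
169 117
```

View pics/bar.png

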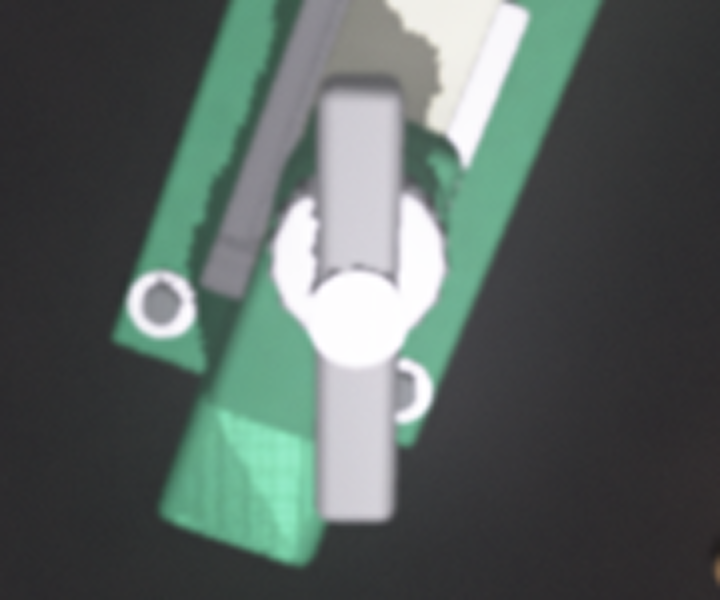

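Run:
```python
from h import *
np.set_printoptions(precision=4,suppress=True)
d=np.load("bar.npz");C=(d["K"],float(d["k"]),d["E"])
e=unproj(C,np.array([169,117])+np.array([[322,90],[400,90],[394,521],[319,521]])/4-.0,.214)
v=e[2]+e[3]-e[0]-e[1]; print(e.mean(0),np.degrees(np.arctan2(v[1],v[0])),np.linalg.norm(v)/2,np.linalg.norm(e[0]-e[1]))
print([(np.round(x["rect"],1),x["p"]) for x in recognise("tee_grip","wrist")])
# cap/drum: drum top z~.172+ centre
print(unproj(C,[[169+358/4,117+256/4]],.172), unproj(C,[[169+359/4,117+318/4]],.22))
for z in(.3,.203): print(robot.inverse_kinematics([.6125,.0655,z],[180,0,195]))
```

```text
[0.6127 0.0656 0.214 ] 14.411734079492192 0.0844384521825598 0.014024410693684108
[(array([260.7, 190.4,  30.2, 108.9]), 0.63)]
[[0.6117 0.0651 0.172 ]] [[0.6115 0.0653 0.22  ]]
[-34.2653  28.9799  44.0646  70.6723 -19.7071  87.7654 111.7889]
[-34.834   31.6041  42.6655  80.8505 -21.4889  75.8174 113.8064]
```

Run:
```python
from h import *
np.set_printoptions(precision=3,suppress=True)
fingers.gripper_to(0.5); o=[180,0,194.4]
robot.move_to([.612,.0654,.26],o); robot.line_to([.612,.0654,.199],velocity=.08,f_stop=10); robot.pause(.2)
print(robot.current_tool_pos(),robot.current_contact_force(),robot.current_torque())
fingers.gripper_to(0.0,25); robot.pause(.2)
print("gap",robot.current_finger_gap(),robot.current_gripper_force(),robot.current_tool_pos(),robot.current_contact_force(),robot.current_torque(),robot.current_time_s())
j=list(robot.current_joint_positions()); j7=j[6]; np.save("j.npy",j)
for k in range(1,7):
    j[6]=j7-4*k; robot.move_j(j); a=robot.current_torque()[2]; robot.pause(.05)
    print(4*k,j7-robot.current_joint_positions()[6],a,robot.current_torque(),robot.current_contact_force(),robot.current_time_s())
```

```text
[0.612 0.065 0.2  ] [0.587 0.231 0.053] [-0.015  0.031 -0.013]
gap 0.18138614282814236 27.90298819541931 [0.612 0.065 0.199] [0.212 0.314 2.522] [-0.023 -0.004 -0.041] 23.925
4 3.9028064834575247 0.06888094426486556 [0.017 0.078 0.128] [-1.162  0.069  1.742] 24.225
8 7.8815332886882885 0.09705755377236495 [0.097 0.06  0.081] [-0.235  0.848  1.468] 24.525
12 11.87321116067426 -0.02424470457032979 [0.075 0.137 0.066] [-0.074  0.541  1.366] 24.825
16 15.868129651975053 0.10737299007661888 [0.113 0.131 0.064] [0.16  1.408 1.258] 25.125
20 19.869657464334537 0.01491733356945825 [0.262 0.165 0.158] [-0.185  0.932  1.775] 25.425
24 23.869672635688858 0.10851023803410426 [0.294 0.093 0.07 ] [0.113 1.036 1.771] 25.725
```

```bash
cat >> h.py <<'E'
def step(j,a):
    j[6]-=a; robot.move_j(j); s=[]
    for _ in range(4): s.append(robot.current_torque()[2]); robot.pause(.015)
    return np.mean(s)
E
python3 - <<'E'
from h import *
j=list(np.load("j.npy")); j0=j[6]; j[6]-=24; L=[]
while j0-j[6]<150:
    m=step(j,3); L.append(round(m,3))
    if len(L)>1 and L[-1]>.17 and L[-2]>.13 or m>.22: break
print(L,j0-j[6],j[6],robot.current_joint_positions()[6],robot.current_contact_force(),robot.current_torque(),robot.current_time_s()); np.save("j2.npy",j)
E
```

```text
[np.float64(0.105), np.float64(0.139), np.float64(0.111), np.float64(0.105), np.float64(0.122), np.float64(0.146), np.float64(0.113), np.float64(0.127), np.float64(0.114), np.float64(0.131), np.float64(0.143), np.float64(0.12), np.float64(0.116), np.float64(0.136), np.float64(0.115), np.float64(0.14), np.float64(0.136), np.float64(0.129), np.float64(0.141), np.float64(0.119), np.float64(0.094), np.float64(0.14), np.float64(0.172)] 93.0 20.371675042051876 20.441857038711074 [ 1.53198738  5.44049617 -0.24006626] [ 1.12126949 -0.29045104  0.19381849] 33.0083
```

Run:
```python
from h import *
j=list(np.load("j2.npy")); L=[]; mx=0
for k in range(16):
    m=step(j,1.5); L.append(round(float(m),3)); mx=max(mx,m)
    if m>.45 or (mx>.22 and m<.72*mx): break
print(L,j[6],robot.current_joint_positions()[6],robot.current_contact_force(),robot.current_torque(),robot.current_time_s()); np.save("j2.npy",j)
```

```text
[0.261, 0.28, 0.332, 0.302, 0.256, 0.221] 11.371675042051876 11.449989872851901 [2.25107341 4.95725819 0.02973235] [ 1.15634157 -0.37866188  0.17133311] 34.9083
```

Run:
```python
from h import *
j=list(np.load("j2.npy"))
for k in range(2):
    m=step(j,1.5); print(m)
    if m<.16 or m>.24: break
np.save("j2.npy",j); print(j[6],robot.current_joint_positions()[6],robot.current_contact_force(),robot.current_time_s())
```

```text
0.1674329307872229
0.08038838365478773
8.371675042051876 8.429188940861877 [2.03888323 5.97097929 0.67203269] 35.5417
```

Run:
```python
from h import *
fingers.gripper_to(0.6); robot.pause(.2)
p=robot.current_tool_pos(); robot.line_to([p[0],p[1],.33],velocity=.15)
robot.move_to(cl(-.11,0,.36),DOWN); robot.pause(.3)
C=cam("wrist"); im=vision.grab_frame("wrist"); save("final",cv2.resize(im,(768,576)))
print(proj(C,[cl(-.1185,0,.06)])*1.5,robot.current_contact_force(),robot.current_time_s())
```

```text
[[390.45149762 222.54916695]] [ 0.9324811  -0.9424126  -0.18482061] 38.7083
```

View pics/final.png

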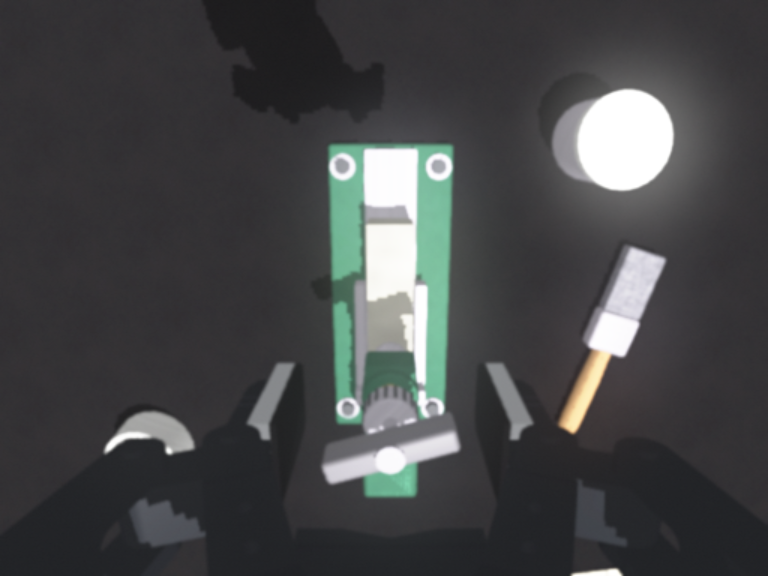

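The prism's rear edge is at row 222, as predicted, so it is still home. The handle has been turned and let go, and the tin, brush and ring have not moved.

```bash
python3 -c "
from h import *
print(workorder.close_job())"
```

```text
the job is handed in; nothing more can be done
None
```

The prism is fully home against the end stop, the clamp is tightened just past its click (torque peaked at about 0.33 N m, then fell to 0.08), the handle is released, nothing else was moved, and the job was handed in at about 39 s.

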